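# Thread the return spring onto the dosing pump's stem

## Task

Pick up the tall slim coil spring and thread it, tang end down, over the stem of the hand dosing pump until its foot sits fully home and upright on the seat at the bottom of the stem. Its inward tang catches on the two slotted collars: whenever the coils snag, keep only a light push and twist until the tang drops through the slot, never forcing it. Then let go and leave everything else where it is.

Things in the scene. Friction and masses are not known exactly. Their poses are not given: they have to be found in the camera images.
- pump: Hand dosing pump, fixed to the bench: grey base plate 110 x 80 x 12 mm, upright aluminium barrel 52 mm across on it, steel spout (12 mm thick, reaching 78 mm from the barrel's axis, 33 mm above the bench) along the pump's -x, its front. Origin under the centre of the base plate; z up.
- pump_seat (a point): Middle of the pump barrel's flat top (the seat, 49 mm across), 50 mm above the bench; x, y, z as the pump's (spout along -x). From here the steel stem, 9 mm across, rises along z to a tapered end 58 mm above the seat. Two slotted brass collars are tight on it; between them and below the lower one the stem is bare.
- collar_up_top (a point): On the stem's axis at the top of the upper brass collar (23 mm across, from 32 to 44 mm above the seat; axes as the pump's). One straight slot, 6.8 mm wide, runs through its whole height, in to the stem. The slot's direction is not measured: seen from above it lies 5 to 70 degrees clockwise from the spout. The tang enters only within about 8 degrees of it.
- collar_low_top (a point): On the stem's axis at the top of the lower brass collar (23 mm across, from 8 to 20 mm above the seat; axes as the pump's). One slot as in the upper collar. Its direction is not measured: seen from above it lies 20 to 75 degrees anticlockwise from the spout. So the spring must be turned again in the 12 mm gap between the collars.
- spring: The spring as a whole: tall slim steel compression spring, upright, 60 mm long, 33.6 mm across outside, 26.4 mm inside, 3.6 mm wire, about 70 g. Origin on its axis at the underside as it stands uncompressed; z up. At the top a straight tail of wire sticks out 12 mm beyond the coils along -x (keep the fingers off it: grip across y).
- spring_grip (a point): On the axis of the spring, 47 mm above its foot, axes as the spring's: the middle of the stiff upper coils (34 to 60 mm above the foot), where it is to be gripped.
- spring_foot (a point): Centre of the underside of the spring's lowest coil, axes as the spring's. Along -x, below the tail, the wire end is bent inward: the tang, a round-ended pin 3.6 mm thick, its middle 2.2 mm above the foot, reaching in to 6.3 mm from the axis. The foot yields upward by up to 12 mm at 0.75 N per mm, then is solid; foot and upper coils turn together.
- pump_knob: Bystander: light wooden pump knob, 36 mm across, 32 mm high; origin under its centre
- wide_spring: Bystander: another steel spring, short and wide (50 mm across, 31 mm high), not the one to fit; origin under its centre
- paper_cup: Bystander: paper mixing cup, 68 mm across, 70 mm high; origin under its centre
- pigment_jar: Bystander: glass jar with white lid, 56 mm across, 70 mm high; origin under its centre
- brush: Bystander: blue-handled brush lying on the bench; origin under its middle, handle to its -x
- palette_knife: Bystander: palette knife lying on the bench; origin under its middle, handle to its -x
- paint_tube: Bystander: ivory paint tube lying on the bench, 165 mm long, 36 mm thick, cap to its -x; origin under its middle

How it is judged:
By the outcome, as a careful person would: the job done as asked, in the order asked, and still so for the second after the job is handed in, with the robot touching nothing.
It also fails if it takes over 58 s, if anything falls off the work surface, if the arm or the gripper's body presses on something with over 40 N, if the wrist force passes 120 N, or if a joint passes its speed limit or range.

## Robot

A 6-joint arm with a two-finger parallel gripper is mounted at the origin on the work surface. World frame = base frame: x ahead of the robot, y to its left, z up, the work surface at z = 0. Lengths are in m, angles in rad, forces in N, time in s.
With the tool pointing down it reaches from about 0.25 to 0.775 m from the base axis. Payload 4 kg.
Tool frame: the origin (TCP) lies on the centre line of the jaws, within the pads' length; the fingertips stand 22 mm ahead of it and the grasp point (between the pads) lies 3 mm ahead of it (arm.nose_length is the z of the fingertips in the tool frame, in m); z points along the fingers, x is the direction in which the jaws open and shut, and the axes are right-handed (so a half turn about z gives the same grasp; the last joint's range is limited). The gripper opens to 94 mm and grips with 3 to 60 N. Pads are 16 mm wide; open, the fingers measure 119 mm over their backs; the gripper's body (75 mm by 177 mm) begins 78 mm behind the grasp point.
Start: joints at [-1.445, 0.087, 1.371, -0, 1.684, -0.103], TCP at [0.125, -0.536, 0.228] pointing down, gripper open.
Joint ranges: [-3.1, 3.1], [-0.76, 2.03], [0.27, 2.55], [-1.08, 4.22], [0.17, 2.65], [-2.57, 2.57]. Speed limits (rad/s): [2.79, 2.79, 3.14, 3.14, 3.14, 3.14].

## Interface

Orientations are given as a rotation vector (axis times angle).
In Python, from plant import telemetry, eyes, job_done, arm gives the robot as it stands.
- The arm moves only by the tool send_rows, never from a script. Its argument "motion" is a list of rows, each a list of 7 numbers: the opening in per cent of the stroke, from 0 (shut) to 100 (fully open), then the shift along the tool's x, y, z in mm, then the turn, a rotation vector about the tool's x, y, z in rad. In form: [[hand, tx, ty, tz, ax, ay, az], ...]. A call has 1 to 20 rows; each row shifts and turns the commanded pose from where the row before left it, along the tool's axes as they then stand; what a row does not reach is not made up. A row lasts 1/8 s, in which the tool goes at most 62.5 mm and 10.7 degrees, less where a joint would pass 70% of its speed; a pose out of reach is approached as far as the arm can. A call with a gripper value outside its range is refused whole. The fingers move at their own pace and stop on an object; "newtons" is the grip in N (left out, the last holds). Time passes only in rows, so rows that do not move let the fingers close. It gives the time, the measured TCP pose, the force and the opening at its end, in the units of the state.
- telemetry.sense(): the state, without advancing time (a new reading comes with each control period).
- eyes.get_image(name): name is "scene" or "top" or "wrist"; returns the picture (384x512x3 uint8, blue, green, red); there is no depth.
- eyes.camera_info(name): a dict with "K" (3x3 intrinsics, pixels), "D" ([k1, k2, p1, p2, k3] as OpenCV has them; the pictures are not rectified), "R" (3x3) and "t" (3): a world point X has camera coordinates R X + t. Camera axes: x right, y down, z forward; pixel columns grow to the right and rows downward; lengths in m; the calibration is good to about 2 mm. A picture is of the moment at which its call begins: read the wrist's pose just before it. camera_info takes no time and is no camera call; for the wrist camera it gives the pose at the moment of the call.
- job_done(): hands the job in, once; it reports no verdict.
The state is a dict: "t": time; "joint_positions": joint angles; "qvel": joint speeds; "joint_torque": joint torques, N m; "ee_pos": TCP position; "tool_rot": TCP orientation; "wrist_force": force on the tool from outside, world axes, zero at the start; "ft_torque": the same for the moment, N m; "gripper_width": finger opening in m.
Only numpy, scipy, OpenCV 4.12 (cv2) and the standard library are available. Lean on these libraries where they do the work, as an engineer would, in place of code of your own. Each camera call takes 0.05 s, during which the arm holds its last target.

## Working session

There is one attempt and no reset: what is moved stays moved. The work goes in short steps, Python scripts to look and compute and a tool call to move; the robot and the scene stay as the last step left them, time stands still between calls to the robot, and variables do not carry over. Pictures are saved under pics/ and viewed, and the job is handed in when it is done.

Besides the shell and the picture viewer there is one more tool, called after "Call:" in YAML: its name, and indented under it one key for each argument. send_rows: Moves the arm, as the interface text tells. Its arguments: {"type":"object","properties":{"motion":{"type":"array","items":{"type":"array","items":{"type":"number"}}},"newtons":{"type":"number"}},"required":["motion"]}

```bash
ls; mkdir -p pics
python3 - <<'E'
from plant import telemetry, eyes, arm
import cv2,numpy as np
s=telemetry.sense(); print({k:np.round(v,4).tolist() for k,v in s.items()})
for n in ["scene","top","wrist"]:
    c=eyes.camera_info(n); print(n,[np.round(c[k],4).tolist() for k in "KDRt"])
    cv2.imwrite(f"pics/{n}0.png",eyes.get_image(n))
print([a for a in dir(arm) if a[0]!='_'])
E
```

```text
pics
{'t': 0.0, 'joint_positions': [-1.4451, 0.088, 1.3722, 0.0, 1.6836, -0.1031], 'qvel': [-0.0012, -0.0001, 0.0002, 0.0005, 0.0002, 0.0003], 'joint_torque': [-0.0027, -34.0187, -30.243, 0.0718, 0.0332, -0.0002], 'ee_pos': [0.1247, -0.5352, 0.2263], 'tool_rot': [-2.4593, 1.9524, 0.0024], 'wrist_force': [0.3566, -0.1846, 0.4417], 'ft_torque': [0.023, -0.0367, 0.0388], 'gripper_width': 0.0943}
scene [[[390.5703, 0.0, 259.0565], [0.0, 390.5703, 191.036], [0.0, 0.0, 1.0]], [-0.0777, 0.0, 0.0, 0.0, 0.0], [[-0.0713, 0.9974, 0.0061], [0.8029, 0.061, -0.593], [-0.5918, -0.0374, -0.8052]], [0.0366, -0.3981, 1.3888]]
top [[[445.8676, 0.0, 253.4476], [0.0, 445.8676, 185.4636], [0.0, 0.0, 1.0]], [-0.1715, 0.0, 0.0, 0.0, 0.0], [[0.0227, -0.9997, 0.0057], [-0.9871, -0.0233, -0.1584], [0.1585, -0.002, -0.9874]], [-0.0215, 0.5891, 1.1957]]
wrist [[[287.5542, 0.0, 259.3598], [0.0, 287.5542, 190.9194], [0.0, 0.0, 1.0]], [0.0252, 0.0, 0.0, 0.0, 0.0], [[0.2265, -0.974, -0.0021], [-0.9444, -0.2202, 0.2441], [-0.2382, -0.0533, -0.9697]], [-0.5492, -0.0253, 0.3903]]
['MotionError', 'nose_length']
```

View pics/scene0.png

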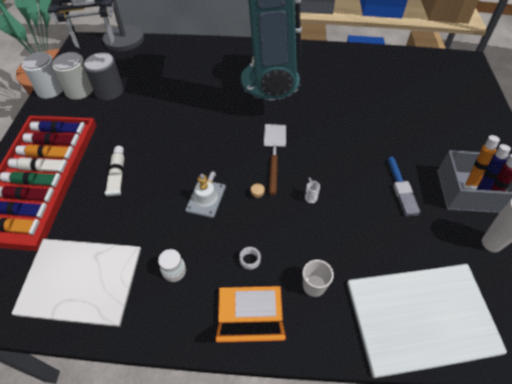

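View pics/top0.png

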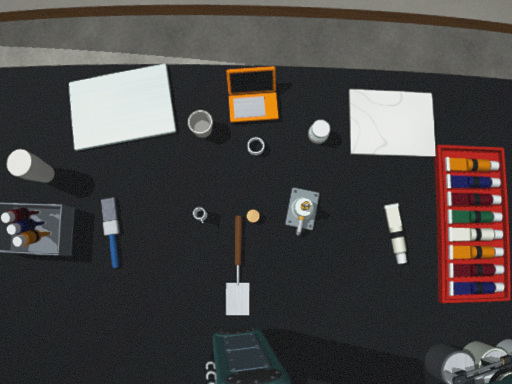

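View pics/wrist0.png

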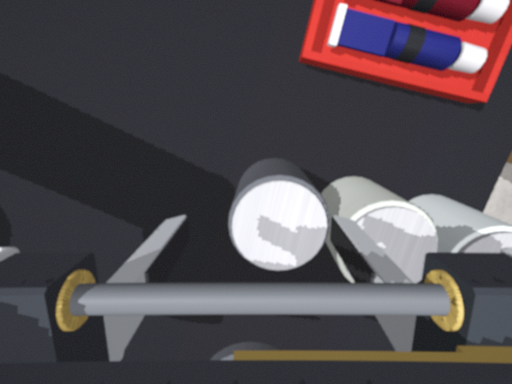

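The scene view shows the tall spring at about (312,192), the pump at (206,195), the wide spring at (250,258) and the knob at (257,190). In the top view the spring is at (200,214) and the pump at (302,208), with its spout pointing down the picture (towards the robot). I'll zoom in next.

```bash
cat > h.py <<'E'
import numpy as np,cv2
from plant import telemetry, eyes
from scipy.spatial.transform import Rotation as Ro
def ray(c,uv):
    K,D,R,t=[np.array(c[k],float) for k in "KDRt"]
    p=cv2.undistortPoints(np.array([[uv]],float),K,D)[0,0]
    return -R.T@t, R.T@np.array([p[0],p[1],1])
def onz(c,uv,z):
    o,d=ray(c,uv); return o+d*(z-o[2])/d[2]
def proj(c,X):
    K,D,R,t=[np.array(c[k],float) for k in "KDRt"]
    return cv2.projectPoints(np.array(X,float).reshape(-1,1,3),cv2.Rodrigues(R)[0],t,K,D)[0][:,0]
E
python3 - <<'E'
from h import *
a=cv2.imread('pics/top0.png');b=cv2.imread('pics/scene0.png')
def z(im,x,y,w,h): return cv2.resize(im[y:y+h,x:x+w],(400,400),interpolation=cv2.INTER_CUBIC)
out=np.vstack([np.hstack([z(a,180,194,40,40),z(a,277,180,50,50)]),np.hstack([z(b,292,170,40,40),z(b,180,165,50,50)])])
cv2.imwrite('pics/z0.png',cv2.resize(out,(600,600)))
ct=eyes.camera_info('top');cs=eyes.camera_info('scene')
print(onz(ct,(200,213),.06),onz(ct,(303,207),.1))
E
```

```text
[0.50759185 0.13669133 0.06      ] [ 0.52615125 -0.14058565  0.1       ]
```

View pics/z0.png

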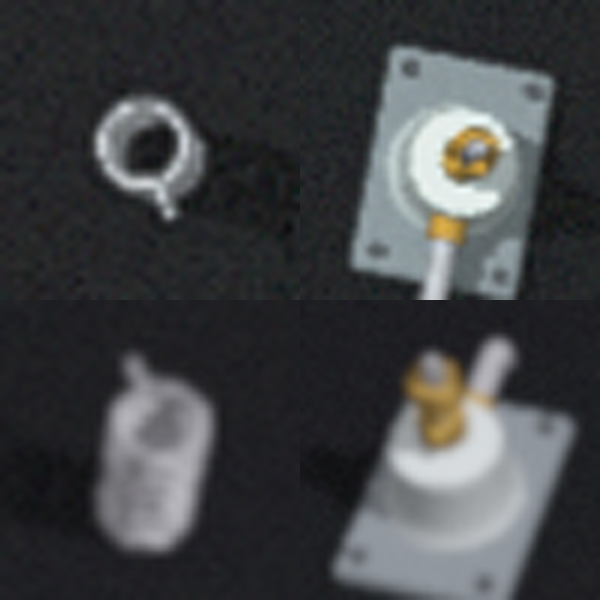

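Run:
```python
from h import *
s=telemetry.sense();c=eyes.camera_info('wrist')
T=Ro.from_rotvec(s['tool_rot']).as_matrix();R=np.array(c['R']);t=np.array(c['t'])
print("tool R\n",T.round(3)); o=-R.T@t
print("cam in tool",(T.T@(o-s['ee_pos'])).round(4),"cam axes in tool (cols)\n",(T.T@R.T).round(3))
print(proj(c,s['ee_pos']+T@[0,0,.003]),proj(c,s['ee_pos']+T@[0,0,.022]))
ct=eyes.camera_info('top')
u=lambda x,y:(180+x/7.5-.5,194+y/7.5-.5)
C=onz(ct,u(142,145),.06);L=onz(ct,u(170,213),.058);print("spring",C,"tail",np.degrees(np.arctan2(*(L-C)[[1,0]])),np.linalg.norm((L-C)[:2]))
u=lambda x,y:(277+x/6-.5,180+y/6-.5)
x0=onz(ct,u(475-300,153),.108);print("stem tip",x0)
cor=[onz(ct,u(x-300,y),.012) for x,y in [(395,48),(553,75),(518,298),(352,268)]]
print(np.round(cor,4),np.mean(cor,0)); 
print([np.degrees(np.arctan2(*(cor[j]-cor[i])[[1,0]])) for i,j in [(0,3),(1,2),(1,0),(2,3)]])
```

```text
tool R
 [[ 0.227 -0.974 -0.   ]
 [-0.974 -0.227  0.002]
 [-0.002 -0.    -1.   ]]
cam in tool [ 1.000e-04 -7.060e-02 -1.571e-01] cam axes in tool (cols)
 [[ 1.    -0.    -0.   ]
 [ 0.     0.97   0.244]
 [ 0.    -0.244  0.97 ]]
[[259.21250693 239.8736267 ]] [[259.23135963 228.13957619]]
spring [0.50793851 0.14101574 0.06      ] tail -155.79109845795045 0.02678294040900372
stem tip [ 0.53070089 -0.14669935  0.108     ]
[[ 0.5918 -0.1196  0.012 ]
 [ 0.5805 -0.1957  0.012 ]
 [ 0.4735 -0.1793  0.012 ]
 [ 0.4861 -0.1003  0.012 ]] [ 0.53295073 -0.14874127  0.012     ]
[np.float64(169.6514428663071), np.float64(171.26386151156197), np.float64(81.54148122276719), np.float64(80.90247887469893)]
```

```bash
cat >> h.py <<'E'
def TR(psi,th=0):
    return Ro.from_euler('z',psi,degrees=True).as_matrix()@np.diag([1,-1,-1.])@Ro.from_euler('x',-th,degrees=True).as_matrix()
def rows(p0,psi0,th0,p1,psi1,th1,n,hand=100,zb=0):
    # straight line in world, linear psi/theta, n rows
    P,R=np.array(p0,float),TR(psi0,th0);out=[]
    for i in range(1,n+1):
        a=i/n; q=np.array(p0)+(np.array(p1)-np.array(p0))*a; Q=TR(psi0+(psi1-psi0)*a,th0+(th1-th0)*a)
        sh=np.round(R.T@(q-P)*1000,1); w=np.round(Ro.from_matrix(R.T@Q).as_rotvec(),3)
        out.append([hand,*sh.tolist(),*w.tolist()])
        P=P+R@sh/1000; R=R@Ro.from_rotvec(w).as_matrix()
    print("[" + ",".join("["+",".join(f"{v:g}" for v in r)+"]" for r in out)+"]"); print("end",P.round(4))
def state():
    s=telemetry.sense();T=Ro.from_rotvec(s['tool_rot']).as_matrix()
    psi=np.degrees(np.arctan2(T[1,0],T[0,0])); return s['t'],np.array(s['ee_pos']),psi,np.array(s['wrist_force']),T,s
E
python3 - <<'E'
from h import *
t,p,psi,f,T,s=state();print(t,p,psi)
P=np.array([.531,-.148,.082]);ps=105;th=38
R=TR(ps,th); tcp=P-R@np.array([0,-.0706,.040]); print(tcp, "cam",tcp+R@[0,-.0706,-.157])
rows(p,psi,0,tcp+[0,0,.06],ps,0,20)
rows(tcp+[0,0,.06],ps,0,tcp,ps,th,6)
E
```

```text
0.15 [ 0.1246794  -0.53530199  0.22658982] -76.8926978537231
[ 0.56095056 -0.13997477  0.15698613] cam [ 0.41384739 -0.17939095  0.23723812]
[[100,-14.3,-25.7,0.5,0,0,-0.159],[100,-10.1,-27.7,0.5,0,0,-0.158],[100,-5.5,-28.9,0.4,0,0,-0.159],[100,-1,-29.4,0.5,0,0,-0.159],[100,3.8,-29.2,0.5,0,0,-0.159],[100,8.3,-28.2,0.5,0,0,-0.158],[100,12.7,-26.6,0.5,0,0,-0.159],[100,16.7,-24.3,0.4,0,0,-0.159],[100,20.3,-21.2,0.5,0,0,-0.159],[100,23.5,-17.8,0.5,0,0,-0.158],[100,25.9,-13.9,0.5,0,0,-0.159],[100,27.9,-9.6,0.5,0,0,-0.159],[100,29,-5.1,0.4,0,0,-0.159],[100,29.4,-0.4,0.5,0,0,-0.158],[100,29.1,4.2,0.5,0,0,-0.159],[100,28.1,8.8,0.5,0,0,-0.159],[100,26.4,13.1,0.5,0,0,-0.158],[100,24,17.1,0.4,0,0,-0.159],[100,20.9,20.7,0.5,0,0,-0.159],[100,17.4,23.7,0.5,0,0,-0.159]]
end [ 0.5609 -0.14    0.217 ]
[[100,0,0,10,-0.111,-0,0],[100,0,-1.1,9.9,-0.11,-0,-0],[100,0,-2.2,9.8,-0.111,-0,-0],[100,0,-3.3,9.4,-0.11,0,0],[100,0,-4.2,9.1,-0.111,-0,0],[100,0,-5.3,8.5,-0.11,-0,0]]
end [ 0.561 -0.14   0.157]
```

Call:
send_rows:
  motion:
    - [100,-14.3,-25.7,0.5,0,0,-0.159]
    - [100,-10.1,-27.7,0.5,0,0,-0.158]
    - [100,-5.5,-28.9,0.4,0,0,-0.159]
    - [100,-1,-29.4,0.5,0,0,-0.159]
    - [100,3.8,-29.2,0.5,0,0,-0.159]
    - [100,8.3,-28.2,0.5,0,0,-0.158]
    - [100,12.7,-26.6,0.5,0,0,-0.159]
    - [100,16.7,-24.3,0.4,0,0,-0.159]
    - [100,20.3,-21.2,0.5,0,0,-0.159]
    - [100,23.5,-17.8,0.5,0,0,-0.158]
    - [100,25.9,-13.9,0.5,0,0,-0.159]
    - [100,27.9,-9.6,0.5,0,0,-0.159]
    - [100,29,-5.1,0.4,0,0,-0.159]
    - [100,29.4,-0.4,0.5,0,0,-0.158]
    - [100,29.1,4.2,0.5,0,0,-0.159]
    - [100,28.1,8.8,0.5,0,0,-0.159]
    - [100,26.4,13.1,0.5,0,0,-0.158]
    - [100,24,17.1,0.4,0,0,-0.159]
    - [100,20.9,20.7,0.5,0,0,-0.159]
    - [100,17.4,23.7,0.5,0,0,-0.159]

```text
t: 2.65
ee_pos: [0.5615, -0.1396, 0.2174]
tool_rot: [-1.905, -2.497, 0.001]
wrist_force: [-0.5, -0.7, 0.4]
gripper_width: 0.0938
```

Call:
send_rows:
  motion:
    - [100,0,0,10,-0.111,0,0]
    - [100,0,-1.1,9.9,-0.11,0,0]
    - [100,0,-2.2,9.8,-0.111,0,0]
    - [100,0,-3.3,9.4,-0.11,0,0]
    - [100,0,-4.2,9.1,-0.111,0,0]
    - [100,0,-5.3,8.5,-0.11,0,0]
    - [100,0,0,0,0,0,0]
    - [100,0,0,0,0,0,0]

```text
t: 3.65
ee_pos: [0.5682, -0.1279, 0.1665]
tool_rot: [1.639, 2.092, 0.693]
wrist_force: [0.1, -0.1, 0.4]
gripper_width: 0.0942
```

```bash
cat > snap.py <<'E'
from h import *
import sys,pickle
n=sys.argv[1];x,y,w,hh=map(int,sys.argv[2:6])
cam=sys.argv[6] if len(sys.argv)>6 else 'wrist'
c=eyes.camera_info(cam);im=eyes.get_image(cam)
cv2.imwrite(f'pics/{n}_full.png',im);pickle.dump({k:np.array(c[k]) for k in 'KDRt'},open(f'pics/{n}.pkl','wb'))
k=min(800/w,600/hh);cv2.imwrite(f'pics/{n}.png',cv2.resize(im[y:y+hh,x:x+w],None,fx=k,fy=k,interpolation=cv2.INTER_CUBIC))
t,p,psi,f,T,s=state();print(t,p.round(4),psi,f.round(2),s['gripper_width'],'scale',k, 'q',np.round(s['joint_positions'],2))
E
python3 snap.py w1 0 0 512 384
```

```text
3.7 [ 0.5686 -0.128   0.167 ] 103.77371962280354 [ 0.73 -0.31 -0.28] 0.0939830021222357 scale 1.5625 q [-0.57 -0.16  1.86  0.53  1.03 -2.57]
```

View pics/w1.png

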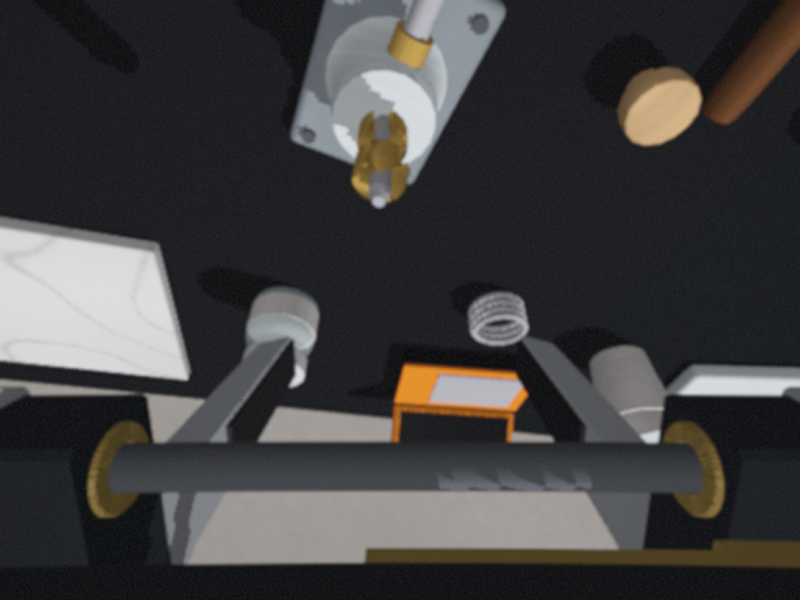

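Run:
```python
import cv2
im=cv2.imread('pics/w1_full.png')[55:140,200:300]
cv2.imwrite('pics/w1z.png',cv2.resize(im,None,fx=7,fy=7,interpolation=cv2.INTER_CUBIC))
```

```text
(no output)
```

View pics/w1z.png

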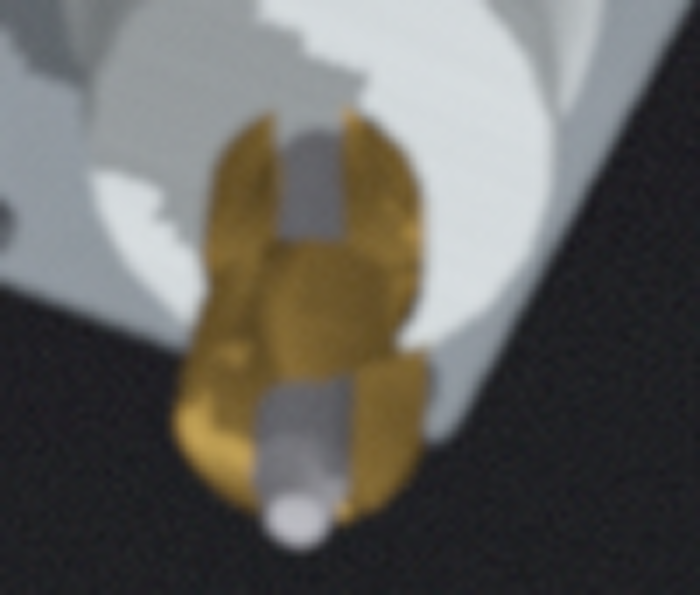

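```bash
cat > ov.py <<'E'
from h import *
import pickle,sys
def draw(n,x0,y0,w,hh,k,px,py,up,lo,out,spout=170.8):
    c=pickle.load(open(f'pics/{n}.pkl','rb'));im=cv2.imread(f'pics/{n}_full.png')[y0:y0+hh,x0:x0+w]
    im=cv2.resize(im,None,fx=k,fy=k,interpolation=cv2.INTER_CUBIC);im2=im.copy()
    def pl(pts,col,cl=False):
        q=(proj(c,pts)-[x0,y0]+.5)*k-.5
        cv2.polylines(im2,[np.round(q).astype(int)],cl,col,1,cv2.LINE_AA)
    a=np.radians(np.arange(0,360,5))
    def circ(r,z,col): pl(np.c_[px+r*np.cos(a),py+r*np.sin(a),0*a+z],col,True)
    circ(.0245,.05,(255,0,255));circ(.026,.045,(255,0,255)) if 0 else None
    for z,col in [(.058,(0,255,0)),(.07,(0,255,0)),(.082,(255,255,0)),(.094,(255,255,0))]: circ(.0115,z,col)
    for z in (.094,.106): circ(.0045,z,(0,0,255))
    for ang,zs,col in [(up,(.082,.094),(255,255,255)),(lo,(.058,.07),(255,255,255))]:
        if ang is None: continue
        d=np.array([np.cos(np.radians(ang)),np.sin(np.radians(ang))]);nn=np.array([-d[1],d[0]])
        for sg in (-1,1):
            e=np.sqrt(.0115**2-.0034**2); i=np.sqrt(.0045**2-.0034**2)
            P=[np.r_[np.array([px,py])+d*r+nn*sg*.0034,z] for r,z in [(i,zs[1]),(e,zs[1]),(e,zs[0])]]
            pl(np.array(P),col)
    cv2.imwrite(out,np.hstack([im,im2]))
E
python3 - <<'E'
from ov import *
c=pickle.load(open('pics/w1.pkl','rb'))
print(onz(c,(200+300/7-.5,55+522/7-.5),.108))
draw('w1',205,55,75,85,5,.531,-.148,None,None,'pics/o1.png')
E
```

```text
[ 0.53500253 -0.14723818  0.108     ]
```

View pics/o1.png

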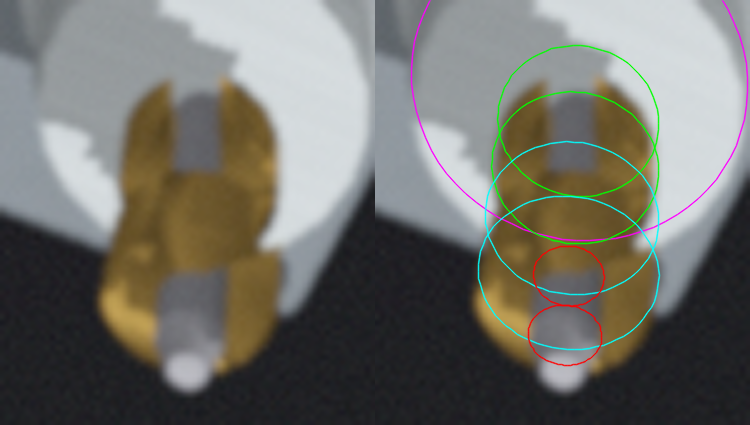

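Run:
```python
from ov import *
draw('w1',205,55,75,85,5,.5348,-.1470,135,205,'pics/o2.png')
```

```text
(no output)
```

View pics/o2.png

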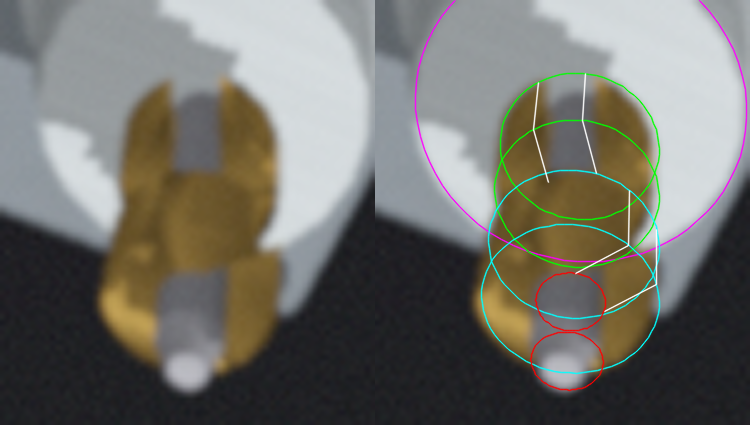

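Run:
```python
from ov import *
im=cv2.imread('pics/w1_full.png')[85:135,215:270]
im=np.clip((im.astype(float)/255)**.5*255*1.1,0,255).astype(np.uint8)
cv2.imwrite('pics/w1y.png',cv2.resize(im,None,fx=12,fy=12,interpolation=cv2.INTER_CUBIC))
```

```text
(no output)
```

View pics/w1y.png

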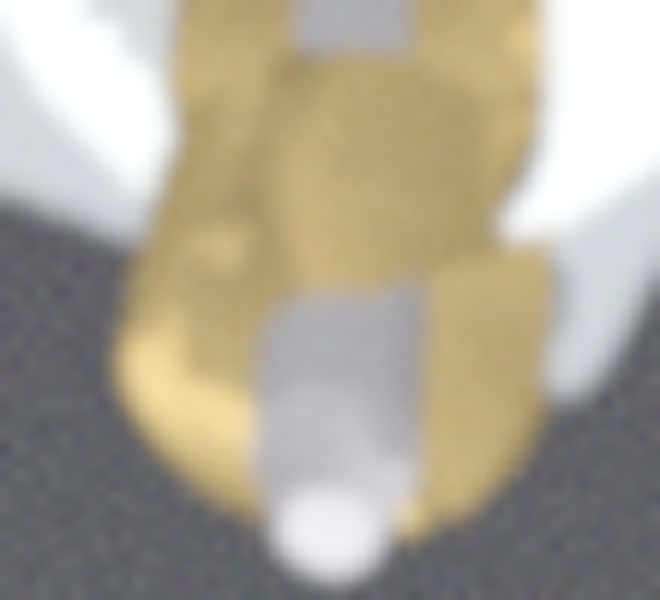

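Run:
```python
from h import *
t,p,psi,f,T,s=state()
th=np.degrees(np.arccos(-T[2,2]));print(th, np.degrees(np.arctan2(*T[[1,0],0])))
P=np.array([.535,-.147,.155]);R=TR(60,0);tcp=P-R@[0,-.0706,0];print(tcp)
# exact twist from measured pose
n=8;A=T;pp=p.copy();w=Ro.from_matrix(T.T@R).as_rotvec()
out=[]
for i in range(n):
    sh=np.round(A.T@((tcp-p)/n)*1000,1);out.append([100,*sh,*np.round(w/n,3)]);A=A@Ro.from_rotvec(w/n).as_matrix()
print([[float(v) for v in r] for r in out])
```

```text
36.87321953221923 103.77371962280354
[ 0.59614139 -0.1823      0.155     ]
[[100.0, -7.4, 0.5, 2.3, 0.077, -0.03, 0.092], [100.0, -7.3, 1.3, 2.4, 0.077, -0.03, 0.092], [100.0, -7.0, 2.2, 2.5, 0.077, -0.03, 0.092], [100.0, -6.7, 3.0, 2.5, 0.077, -0.03, 0.092], [100.0, -6.3, 3.8, 2.4, 0.077, -0.03, 0.092], [100.0, -5.9, 4.5, 2.3, 0.077, -0.03, 0.092], [100.0, -5.3, 5.2, 2.1, 0.077, -0.03, 0.092], [100.0, -4.8, 5.8, 1.8, 0.077, -0.03, 0.092]]
```

Call:
send_rows:
  motion:
    - [100,-7.4,0.5,2.3,0.077,-0.03,0.092]
    - [100,-7.3,1.3,2.4,0.077,-0.03,0.092]
    - [100,-7.0,2.2,2.5,0.077,-0.03,0.092]
    - [100,-6.7,3.0,2.5,0.077,-0.03,0.092]
    - [100,-6.3,3.8,2.4,0.077,-0.03,0.092]
    - [100,-5.9,4.5,2.3,0.077,-0.03,0.092]
    - [100,-5.3,5.2,2.1,0.077,-0.03,0.092]
    - [100,-4.8,5.8,1.8,0.077,-0.03,0.092]
    - [100,0,0,0,0,0,0]
    - [100,0,0,0,0,0,0]

```text
t: 4.95
ee_pos: [0.5956, -0.1817, 0.1538]
tool_rot: [-2.715, -1.574, 0.001]
wrist_force: [-0.4, -0.1, -0.6]
gripper_width: 0.0938
```

```bash
python3 snap.py w2 200 70 120 90
python3 - <<'E'
from ov import *
draw('w2',220,80,80,80,5,.5348,-.1470,125,200,'pics/o3.png')
s=state();print(s[4].round(3))
E
```

```text
5.0 [ 0.5953 -0.1816  0.154 ] 60.17686207660378 [ 0.48 -0.08 -0.2 ] 0.09365654601012371 scale 6.666666666666667 q [-0.39  0.27  1.3   0.    1.57 -1.44]
[[ 0.497  0.868 -0.002]
 [ 0.868 -0.497  0.003]
 [ 0.001 -0.003 -1.   ]]
```

View pics/o3.png

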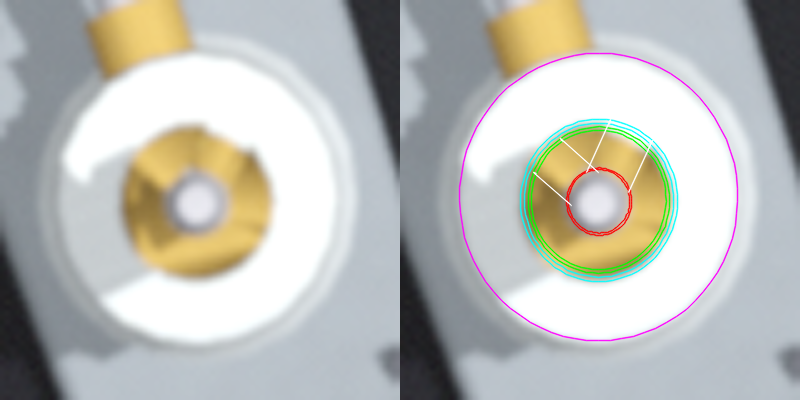

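Run:
```python
from ov import *
draw('w2',235,95,50,50,8,.5346,-.1475,121,194,'pics/o4.png')
draw('w1',210,65,60,75,6,.5346,-.1475,121,194,'pics/o5.png')
a=cv2.imread('pics/o4.png');b=cv2.imread('pics/o5.png');w=max(a.shape[1],b.shape[1])
p=lambda x:cv2.copyMakeBorder(x,0,0,0,w-x.shape[1],cv2.BORDER_CONSTANT)
o=np.vstack([p(a),p(b)]);o=np.clip((o/255.)**.7*255,0,255);cv2.imwrite('pics/o6.png',cv2.resize(o,None,fx=.7,fy=.7,interpolation=cv2.INTER_AREA));print(o.shape)
```

```text
(850, 800, 3)[ WARN:0@0.834] global loadsave.cpp:1063 imwrite_ Unsupported depth image for selected encoder is fallbacked to CV_8U.
```

View pics/o6.png

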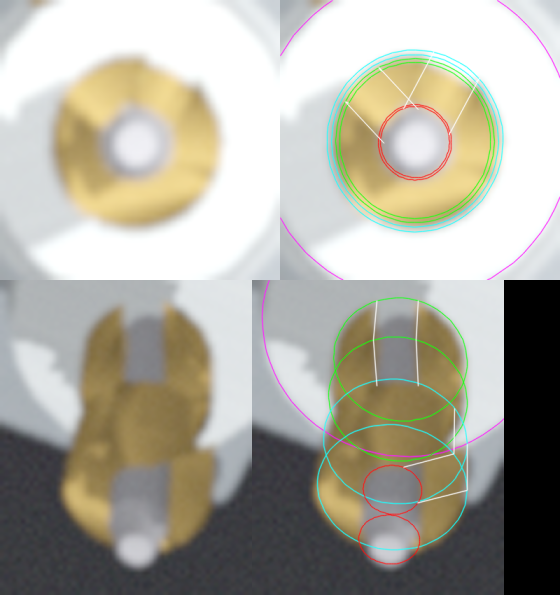

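Run:
```python
from h import *
t,p,psi,f,T,s=state()
P=np.array([.5346,-.1475,.155]);tcp=P-TR(-76,0)@[0,-.0706,0];print(tcp)
rows(p,psi,0,tcp,-76,0,13)
```

```text
[ 0.46609712 -0.16457969  0.155     ]
[[100,-3.8,-9.3,-0.1,0,0,0.183],[100,-5.4,-8.4,-0.1,0,0,0.183],[100,-6.9,-7.3,-0,0,0,0.182],[100,-8.1,-5.9,-0.1,0,0,0.183],[100,-9,-4.4,-0.1,0,0,0.183],[100,-9.7,-2.6,-0.1,0,0,0.183],[100,-10,-0.9,-0,0,0,0.183],[100,-9.9,1,-0.1,0,0,0.183],[100,-9.7,2.8,-0.1,0,0,0.182],[100,-8.9,4.5,-0.1,0,0,0.183],[100,-8,6,-0,0,0,0.183],[100,-6.8,7.4,-0.1,0,0,0.183],[100,-5.3,8.5,-0.1,0,0,0.183]]
end [ 0.4661 -0.1646  0.155 ]
```

Call:
send_rows:
  motion:
    - [100,-3.8,-9.3,0,0,0,0.183]
    - [100,-5.4,-8.4,0,0,0,0.183]
    - [100,-6.9,-7.3,0,0,0,0.182]
    - [100,-8.1,-5.9,0,0,0,0.183]
    - [100,-9,-4.4,0,0,0,0.183]
    - [100,-9.7,-2.6,0,0,0,0.183]
    - [100,-10,-0.9,0,0,0,0.183]
    - [100,-9.9,1,0,0,0,0.183]
    - [100,-9.7,2.8,0,0,0,0.182]
    - [100,-8.9,4.5,0,0,0,0.183]
    - [100,-8,6,0,0,0,0.183]
    - [100,-6.8,7.4,0,0,0,0.183]
    - [100,-5.3,8.5,0,0,0,0.183]
    - [100,0,0,0,0,0,0]
    - [100,0,0,0,0,0,0]

```text
t: 6.88
ee_pos: [0.4662, -0.1645, 0.1546]
tool_rot: [-2.476, 1.932, 0.005]
wrist_force: [-0.2, 1.0, 0.1]
gripper_width: 0.094
```

```bash
python3 snap.py w3 200 70 120 90
python3 - <<'E'
from ov import *
draw('w3',220,80,80,80,5,.5346,-.1475,121.5,194,'pics/o7.png')
t,p,psi,f,T,s=state()
P=np.array([.508,.141,.155]);tcp=P-TR(-66,0)@[0,-.0706,0];print(tcp)
rows(p,psi,0,tcp,-66,0,10)
E
```

```text
6.925 [ 0.4663 -0.1645  0.1544] -75.94789276965831 [ 0.38  0.17 -0.46] 0.09411845110343448 scale 6.666666666666667 q [-0.45 -0.01  1.61  0.    1.54  0.87]
[0.44350369 0.11228439 0.155     ]
[[100,-27.4,-4.5,-0.1,0,0,-0.017],[100,-27.3,-5,-0,0,0,-0.018],[100,-27.3,-5.5,-0.1,0,0,-0.017],[100,-27.1,-5.9,-0,0,0,-0.017],[100,-27,-6.4,-0.1,0,0,-0.018],[100,-26.9,-6.9,-0,0,0,-0.017],[100,-26.8,-7.3,-0.1,0,0,-0.018],[100,-26.7,-7.8,-0.1,0,0,-0.017],[100,-26.5,-8.3,-0,0,0,-0.017],[100,-26.4,-8.7,-0.1,0,0,-0.018]]
end [0.4435 0.1123 0.155 ]
```

View pics/o7.png

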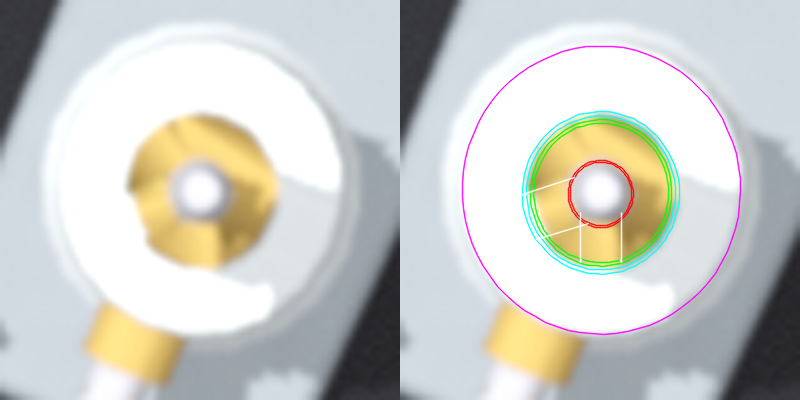

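The overlay fits the pump at (0.5346,-0.1475) from both yaws, within about 0.3 mm. The upper slot is near 121.5° and the lower near 194° (world). Next is the spring.

Call:
send_rows:
  motion:
    - [100,-27.4,-4.5,0,0,0,-0.017]
    - [100,-27.3,-5,0,0,0,-0.018]
    - [100,-27.3,-5.5,0,0,0,-0.017]
    - [100,-27.1,-5.9,0,0,0,-0.017]
    - [100,-27,-6.4,0,0,0,-0.018]
    - [100,-26.9,-6.9,0,0,0,-0.017]
    - [100,-26.8,-7.3,0,0,0,-0.018]
    - [100,-26.7,-7.8,0,0,0,-0.017]
    - [100,-26.5,-8.3,0,0,0,-0.017]
    - [100,-26.4,-8.7,0,0,0,-0.018]
    - [100,0,0,0,0,0,0]
    - [100,0,0,0,0,0,0]

```text
t: 8.43
ee_pos: [0.4442, 0.1119, 0.155]
tool_rot: [-2.633, 1.713, 0.006]
wrist_force: [-0.0, -0.3, 0.4]
gripper_width: 0.094
```

```bash
python3 snap.py w4 220 80 80 80
```

```text
8.475 [0.4442 0.1117 0.155 ] -66.12223456559923 [ 0.03 -0.82  0.02] 0.0941465847777905 scale 7.5 q [ 0.12 -0.09  1.69  0.    1.54  1.27]
```

View pics/w4.png

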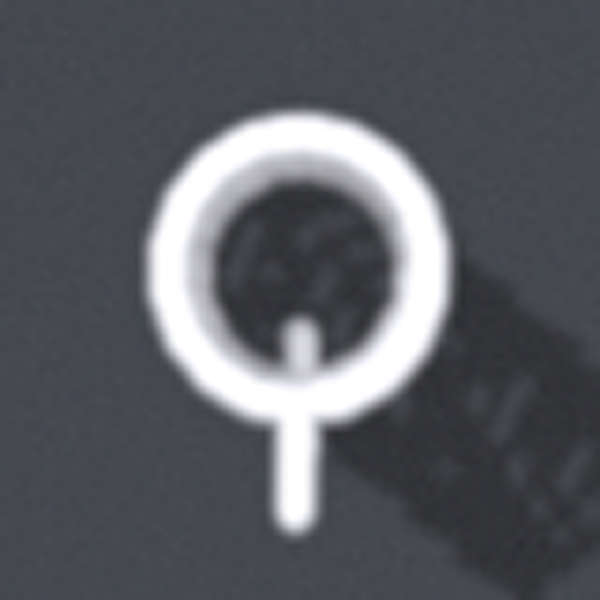

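The spring stands upright, with its top ring centred at crop (299,268) (full image 259,115). The tail points straight down the picture and the tang is visible under it.

Run:
```python
from h import *
import pickle
c=pickle.load(open('pics/w4.pkl','rb'))
u=lambda x,y:(220+(x+.5)/7.5-.5,80+(y+.5)/7.5-.5)
C=onz(c,u(299.5,268.5),.060);E=onz(c,u(295.5,520),.058)
tail=np.degrees(np.arctan2(*(E-C)[[1,0]]))%360;print(C,tail,np.linalg.norm((E-C)[:2]))
im=cv2.imread('pics/w4_full.png',0);m=(im>150).astype(np.uint8)
for X in onz(c,u(147,268),.06),onz(c,u(452,268),.06): print(X)
t,p,psi,f,T,s=state()
g=tail+90-360;print('psi grip',g)
hi=np.r_[C[:2],.11]; 
rows(p,psi,0,hi,g,0,4)
rows(hi,g,0,np.r_[C[:2],.050],g,0,4)
```

```text
[0.51066881 0.14157464 0.06      ] 202.9607485823059 0.028392642563505745
[0.50373949 0.15732012 0.06      ]
[0.51768005 0.1258745  0.06      ]
psi grip -67.03925141769412
[[100,-0.1,-18.2,11.2,0,0,0.004],[100,-0.2,-18.2,11.3,0,0,0.004],[100,-0.3,-18.3,11.2,0,0,0.004],[100,-0.3,-18.2,11.3,0,0,0.004]]
end [0.5107 0.1416 0.11  ]
[[100,0,0,15,0,0,0],[100,0,0,15,0,0,0],[100,0,0,15,0,0,0],[100,0,0,15,0,0,0]]
end [0.5107 0.1416 0.05  ]
```

Call:
send_rows:
  motion:
    - [100,-0.2,-18.2,11.2,0,0,0.004]
    - [100,-0.2,-18.2,11.3,0,0,0.004]
    - [100,-0.2,-18.3,11.2,0,0,0.004]
    - [100,-0.3,-18.2,11.3,0,0,0.004]
    - [80,0,0,15,0,0,0]
    - [70,0,0,15,0,0,0]
    - [60,0,0,15,0,0,0]
    - [50,0,0,15,0,0,0]
    - [44,0,0,0,0,0,0]
  newtons: 20

```text
t: 9.6
ee_pos: [0.5087, 0.1423, 0.0481]
tool_rot: [2.618, -1.734, -0.011]
wrist_force: [-0.2, -0.8, -0.2]
gripper_width: 0.0477
```

Call:
send_rows:
  motion:
    - [30,0,0,0,0,0,0]
    - [20,0,0,0,0,0,0]
    - [20,0,0,0,0,0,0]
    - [20,0,0,0,0,0,0]
  newtons: 20

```text
t: 10.1
ee_pos: [0.5106, 0.1427, 0.0505]
tool_rot: [-2.618, 1.734, 0.005]
wrist_force: [-0.1, -0.2, 1.6]
gripper_width: 0.0324
```

```bash
python3 snap.py w5 120 100 260 195
python3 - <<'E'
from h import *
t,p,psi,f,T,s=state();print(f, s['ft_torque'])
E
```

```text
10.15 [0.5106 0.1426 0.0504] -67.02737716136069 [ 1.02 -0.28  0.31] 0.0322132480853675 scale 3.076923076923077 q [0.16 0.15 1.66 0.   1.33 1.33]
[ 1.02220186 -0.2756194   0.31467845] [-0.05186388 -0.12436488 -0.00897981]
```

View pics/w5.png

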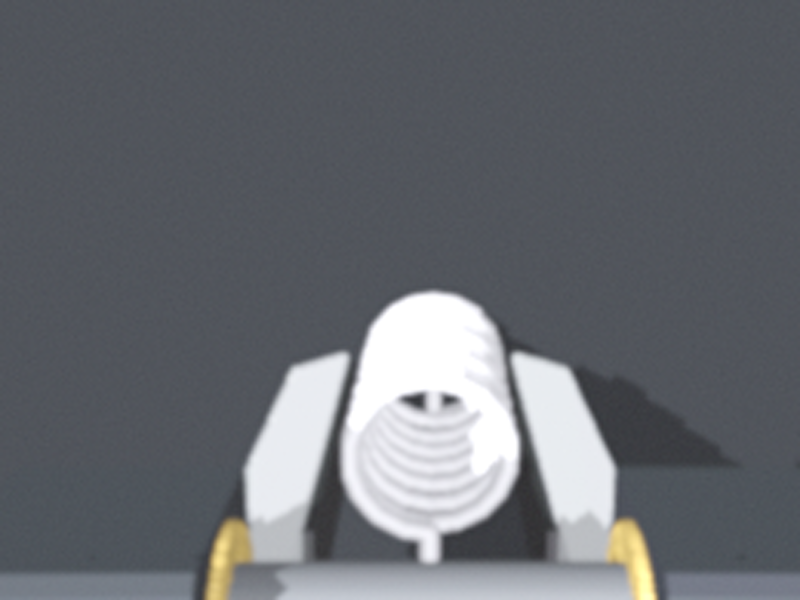

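Run:
```python
from h import *
t,p,psi,f,T,s=state()
hi=np.r_[.5107,.1416,.180]
rows([.5107,.1416,.18],-67.04,0,[.5346,-.1475,.180],-148.5,0,14,hand=20)
```

```text
[[20,19.7,6.5,0,0,0,0.102],[20,20.2,4.4,0,0,0,0.101],[20,20.6,2.4,0,0,0,0.102],[20,20.7,0.3,0,0,0,0.101],[20,20.7,-1.8,0,0,0,0.102],[20,20.3,-3.9,0,0,0,0.101],[20,19.9,-6,0,0,0,0.102],[20,19.1,-7.9,0,0,0,0.101],[20,18.2,-9.8,0,0,0,0.102],[20,17.2,-11.7,0,0,0,0.102],[20,15.9,-13.3,0,0,0,0.101],[20,14.4,-14.8,0,0,0,0.102],[20,12.9,-16.3,0,0,0,0.101],[20,11.2,-17.4,0,0,0,0.102]]
end [ 0.5346 -0.1475  0.18  ]
```

Call:
send_rows:
  motion:
    - [20,0,0,-10,0,0,0]
    - [20,0,0,-30,0,0,0]
    - [20,0,0,-45,0,0,0]
    - [20,0,0,-45,0,0,0]
    - [20,0,0,0,0,0,0]

```text
t: 10.78
ee_pos: [0.513, 0.1427, 0.1854]
tool_rot: [-2.613, 1.73, -0.005]
wrist_force: [-1.0, -0.4, -1.9]
gripper_width: 0.0322
```

Call:
send_rows:
  motion:
    - [20,19.7,6.5,0,0,0,0.102]
    - [20,20.2,4.4,0,0,0,0.101]
    - [20,20.6,2.4,0,0,0,0.102]
    - [20,20.7,0.3,0,0,0,0.101]
    - [20,20.7,-1.8,0,0,0,0.102]
    - [20,20.3,-3.9,0,0,0,0.101]
    - [20,19.9,-6,0,0,0,0.102]
    - [20,19.1,-7.9,0,0,0,0.101]
    - [20,18.2,-9.8,0,0,0,0.102]
    - [20,17.2,-11.7,0,0,0,0.102]
    - [20,15.9,-13.3,0,0,0,0.101]
    - [20,14.4,-14.8,0,0,0,0.102]
    - [20,12.9,-16.3,0,0,0,0.101]
    - [20,11.2,-17.4,0,0,0,0.102]
    - [20,0,0,0,0,0,0]
    - [20,0,0,0,0,0,0]
    - [20,0,0,0,0,0,0]

```text
t: 12.9
ee_pos: [0.5343, -0.146, 0.1787]
tool_rot: [0.855, -3.02, -0.007]
wrist_force: [0.4, 0.6, -0.5]
gripper_width: 0.0324
```

```bash
python3 snap.py w6 160 100 200 150; for n in s6:scene t6:top; do :; done; python3 snap.py s6 170 130 80 80 scene
```

```text
12.95 [ 0.5344 -0.1461  0.1788] -148.40712090356266 [-0.13  0.96 -0.3 ] 0.032461989295642216 scale 4.0 q [-0.37  0.11  1.44  0.    1.59  2.22]
13.0 [ 0.5345 -0.1462  0.179 ] -148.41735330079996 [0.8  0.67 0.46] 0.03227346602922985 scale 7.5 q [-0.37  0.11  1.44  0.    1.59  2.22]
```

View pics/w6.png

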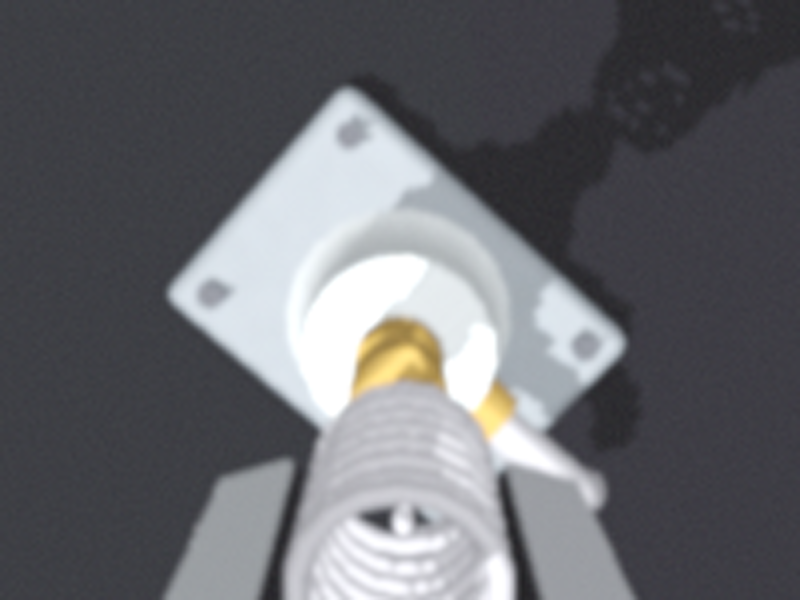

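View pics/s6.png

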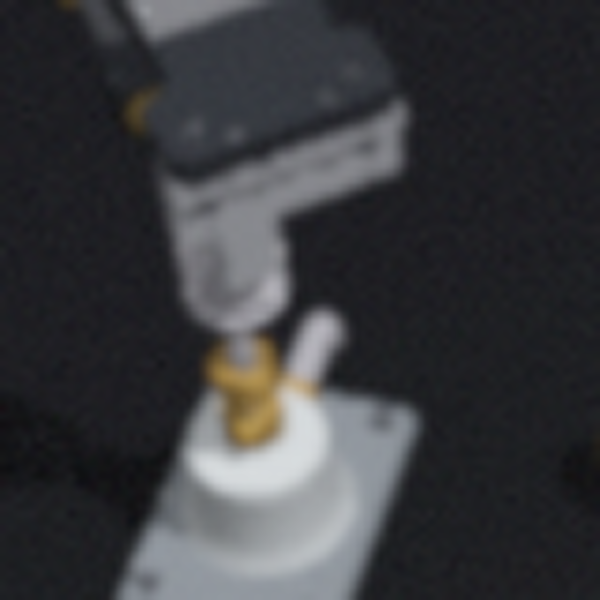

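Run:
```python
from ov import *
draw('w6',220,140,80,75,5,.5346,-.1475,121.5,194,'pics/o8.png')
```

```text
(no output)
```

View pics/o8.png

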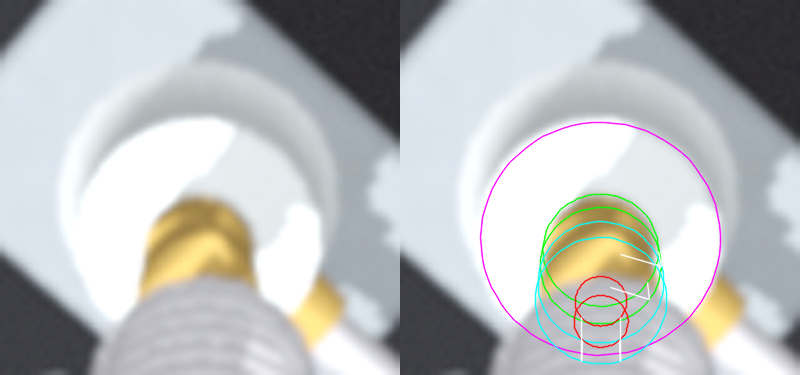

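Call:
send_rows:
  motion:
    - [20,0.3,-1.5,8,0,0,0]
    - [20,0,0,8,0,0,0]
    - [20,0,0,6,0,0,0]
    - [20,0,0,6,0,0,0]
    - [20,0,0,5,0,0,0]
    - [20,0,0,0,0,0,0]
    - [20,0,0,0,0,0,0]

```text
t: 13.88
ee_pos: [0.535, -0.1483, 0.1462]
tool_rot: [0.852, -3.022, -0.006]
wrist_force: [-0.1, -0.1, -0.7]
gripper_width: 0.0321
```

```bash
python3 snap.py w7 190 100 140 105;python3 snap.py s7 170 130 80 80 scene
```

```text
13.925 [ 0.5351 -0.1483  0.1463] -148.5025844806672 [-0.26 -0.23 -1.19] 0.032446726490340944 scale 5.714285714285714 q [-0.37  0.13  1.48  0.    1.53  2.22]
13.975 [ 0.5351 -0.1484  0.1464] -148.50259324324927 [ 0.44 -0.1  -0.7 ] 0.03196839658544987 scale 7.5 q [-0.37  0.13  1.48  0.    1.53  2.22]
```

View pics/w7.png

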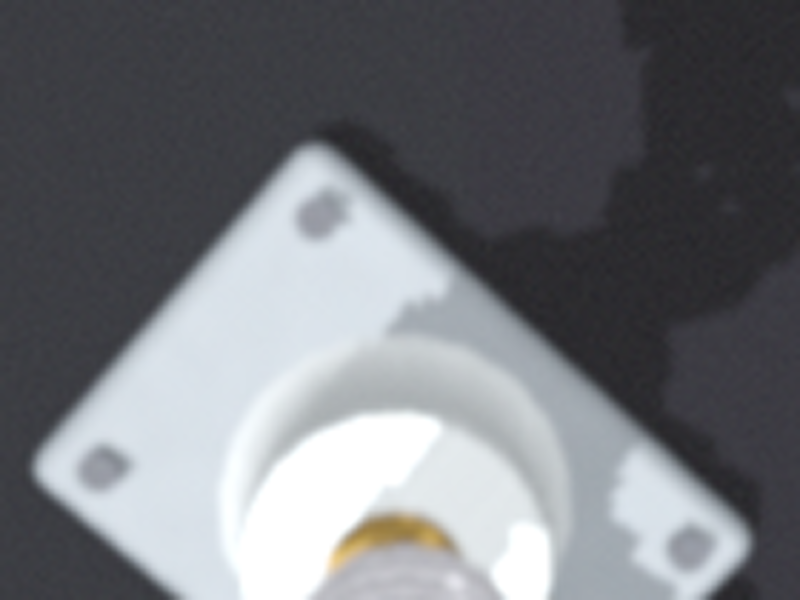

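View pics/s7.png

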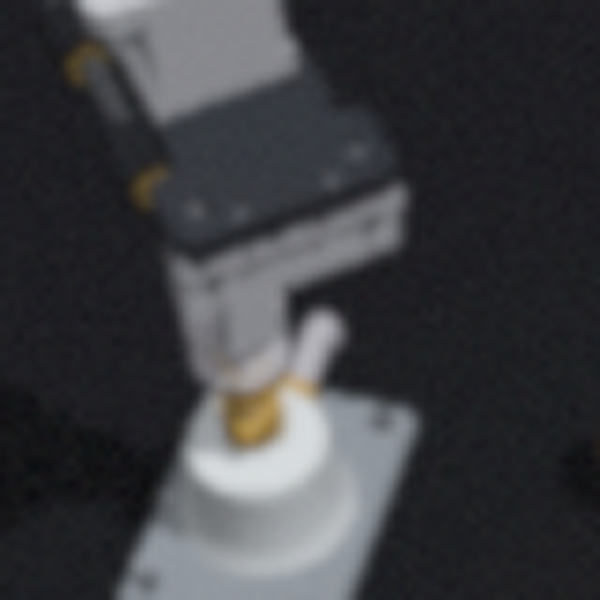

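Call:
send_rows:
  motion:
    - [20,0,0.4,2,0,0,0]
    - [20,0,0,2,0,0,0]
    - [20,0,0,2,0,0,0]
    - [20,0,0,2,0,0,0]
    - [20,0,0,0,0,0,0]
    - [20,0,0,0,0,0,0]

```text
t: 14.72
ee_pos: [0.5347, -0.1479, 0.138]
tool_rot: [0.852, -3.021, -0.006]
wrist_force: [0.6, -0.2, -0.6]
gripper_width: 0.0323
```

Run:
```python
from h import *
t,p,psi,f,T,s=state();print(t,p.round(4),psi,f.round(2),np.round(s['ft_torque'],3))
```

```text
14.725 [ 0.5347 -0.1479  0.138 ] -148.50127527459307 [ 0.58 -0.18 -0.57] [ 0.079 -0.024 -0.014]
```

Call:
send_rows:
  motion:
    - [20,0,0,2,0,0,0]
    - [20,0,0,2,0,0,0]
    - [20,0,0,2,0,0,0]
    - [20,0,0,2,0,0,0]
    - [20,0,0,0,0,0,0]

```text
t: 15.35
ee_pos: [0.5345, -0.1478, 0.1297]
tool_rot: [0.852, -3.021, -0.007]
wrist_force: [-0.2, 0.3, -0.8]
gripper_width: 0.032
```

Call:
send_rows:
  motion:
    - [20,0,0,2,0,0,0]
    - [20,0,0,2,0,0,0]
    - [20,0,0,2,0,0,0]
    - [20,0,0,0,0,0,0]
    - [20,0,0,0,0,0,0]

```text
t: 15.98
ee_pos: [0.5347, -0.1478, 0.124]
tool_rot: [0.852, -3.021, -0.006]
wrist_force: [-0.1, 0.7, -1.3]
gripper_width: 0.032
```

```bash
python3 snap.py s8 170 130 80 80 scene
python3 - <<'E'
from h import *
t,p,psi,f,T,s=state();print(t,p.round(4),psi,f.round(2),np.round(s['ft_torque'],3))
E
```

```text
16.025 [ 0.5347 -0.1478  0.124 ] -148.5003574397529 [0.78 0.31 0.14] 0.03226253286886849 scale 7.5 q [-0.37  0.14  1.52  0.    1.49  2.22]
16.025 [ 0.5347 -0.1478  0.124 ] -148.5003574397529 [0.78 0.31 0.14] [ 0.106 -0.069 -0.028]
```

View pics/s8.png

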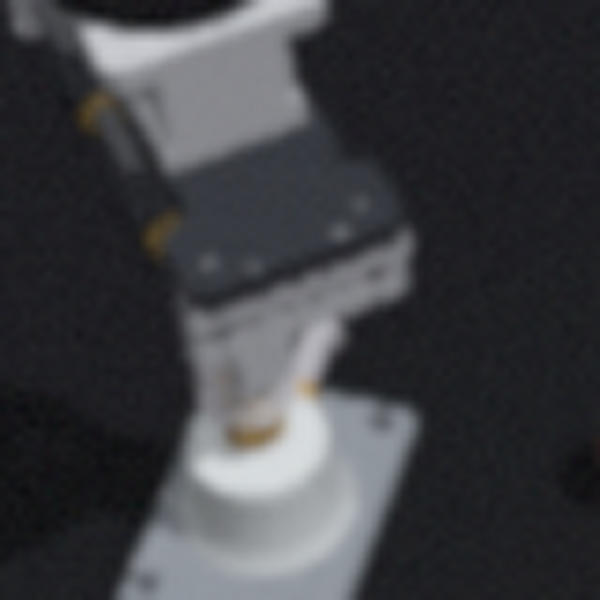

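Call:
send_rows:
  motion:
    - [20,0,0,0,0,0,-0.14]
    - [20,0,0,0,0,0,-0.14]
    - [20,0,0,0,0,0,-0.14]
    - [20,0,0,0,0,0,-0.14]
    - [20,0,0,0,0,0,0]

```text
t: 16.65
ee_pos: [0.5347, -0.1479, 0.1241]
tool_rot: [1.652, -2.671, -0.007]
wrist_force: [-0.5, -0.2, -0.4]
gripper_width: 0.0321
```

Run:
```python
from h import *
t,p,psi,f,T,s=state();print(t,p.round(4),psi,f.round(2),np.round(s['ft_torque'],3))
```

```text
16.65 [ 0.5347 -0.1479  0.1241] -116.51218388400724 [-0.54 -0.21 -0.42] [ 0.07  -0.005  0.019]
```

Call:
send_rows:
  motion:
    - [20,0,0,0,0,0,-0.141]
    - [20,0,0,0,0,0,-0.141]
    - [20,0,0,0,0,0,-0.141]
    - [20,0,0,0,0,0,-0.141]
    - [20,0,0,0,0,0,-0.141]
    - [20,0,0,0,0,0,0]
    - [20,0,0,0,0,0,0]

```text
t: 17.52
ee_pos: [0.5347, -0.1479, 0.124]
tool_rot: [-2.472, 1.938, 0.007]
wrist_force: [-0.1, -1.0, -0.6]
gripper_width: 0.0321
```

```bash
python3 snap.py w9 180 120 160 120
python3 - <<'E'
from h import *
t,p,psi,f,T,s=state();print(t,p.round(4),psi,f.round(2),np.round(s['ft_torque'],3))
E
```

```text
17.575 [ 0.5346 -0.1479  0.124 ] -76.15752822889559 [ 0.28  0.37 -1.09] 0.03180077254674099 scale 5.0 q [-0.37  0.14  1.52  0.    1.49  0.96]
17.575 [ 0.5346 -0.1479  0.124 ] -76.15752822889559 [ 0.28  0.37 -1.09] [ 0.014 -0.04  -0.001]
```

View pics/w9.png

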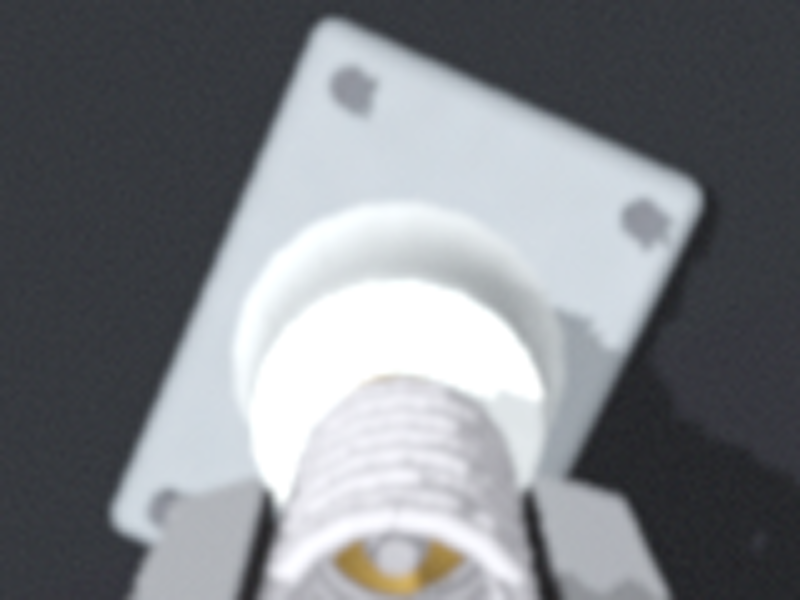

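Call:
send_rows:
  motion:
    - [20,0,0,2,0,0,0]
    - [20,0,0,2,0,0,0]
    - [20,0,0,2,0,0,0]
    - [20,0,0,2,0,0,0]
    - [20,0,0,2,0,0,0]
    - [20,0,0,0,0,0,0]
    - [20,0,0,0,0,0,0]

```text
t: 18.45
ee_pos: [0.5346, -0.1478, 0.114]
tool_rot: [-2.475, 1.934, 0.007]
wrist_force: [-0.5, -0.6, 0.1]
gripper_width: 0.0319
```

Run:
```python
from h import *
t,p,psi,f,T,s=state();print(t,p.round(4),psi,f.round(2),np.round(s['ft_torque'],3))
```

```text
18.45 [ 0.5346 -0.1478  0.114 ] -76.02455227311937 [-0.5  -0.59  0.08] [-0.011  0.028  0.023]
```

Call:
send_rows:
  motion:
    - [20,0,0,2,0,0,0]
    - [20,0,0,2,0,0,0]
    - [20,0,0,2,0,0,0]
    - [20,0,0,2,0,0,0]
    - [20,0,0,2,0,0,0]
    - [20,0,0,2,0,0,0]
    - [20,0,0,0,0,0,0]

```text
t: 19.32
ee_pos: [0.5345, -0.1477, 0.1018]
tool_rot: [-2.475, 1.935, 0.008]
wrist_force: [-0.3, -0.1, -0.9]
gripper_width: 0.0321
```

Call:
send_rows:
  motion:
    - [20,0,0,1,0,0,0]
    - [20,0,0,1,0,0,0]
    - [20,0,0,1,0,0,0]
    - [20,0,0,0,0,0,0]
    - [20,0,0,0,0,0,0]

```text
t: 19.95
ee_pos: [0.5347, -0.1478, 0.0992]
tool_rot: [-2.475, 1.934, 0.006]
wrist_force: [-0.5, 0.1, 1.7]
gripper_width: 0.032
```

```bash
python3 snap.py s10 170 130 80 80 scene
python3 - <<'E'
from h import *
t,p,psi,f,T,s=state();print(t,p.round(4),psi,f.round(2),np.round(s['ft_torque'],3))
E
```

```text
20.0 [ 0.5347 -0.1478  0.0992] -76.02461422693816 [-0.33  0.22  1.56] 0.03221816924087688 scale 7.5 q [-0.37  0.16  1.55  0.    1.44  0.95]
20.0 [ 0.5347 -0.1478  0.0992] -76.02461422693816 [-0.33  0.22  1.56] [ 0.008  0.07  -0.054]
```

View pics/s10.png

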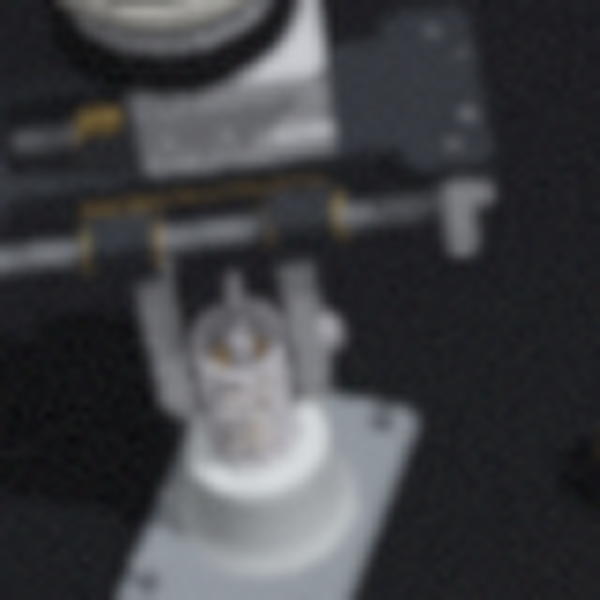

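Call:
send_rows:
  motion:
    - [20,0,0,-1,0,0,0]
    - [20,0,0,0,0,0,0]
    - [36,0,0,0,0,0,0]
    - [45,0,0,0,0,0,0]
    - [60,0,0,0,0,0,0]
    - [75,0,0,0,0,0,0]
    - [75,0,0,0,0,0,0]

```text
t: 20.88
ee_pos: [0.5345, -0.1477, 0.0999]
tool_rot: [-2.475, 1.934, 0.007]
wrist_force: [-0.1, 0.6, -0.2]
gripper_width: 0.0684
```

Call:
send_rows:
  motion:
    - [75,0,0,-10,0,0,0]
    - [75,0,0,-20,0,0,0]
    - [75,0,0,-30,0,0,0]
    - [75,0,20,-20,0,0,0]
    - [75,0,45,0,0,0,0]
    - [75,0,10,0,0,0,0]
    - [75,0,0,0,0,0,0]
    - [75,0,0,0,0,0,0]

```text
t: 21.88
ee_pos: [0.4628, -0.166, 0.1801]
tool_rot: [-2.475, 1.934, 0.007]
wrist_force: [-0.8, 0.3, -0.8]
gripper_width: 0.0702
```

```bash
python3 snap.py w11 200 70 120 90;python3 snap.py s11 170 130 80 80 scene
```

```text
21.925 [ 0.4628 -0.1659  0.18  ] -75.9876520684717 [-0.2   0.28 -0.83] 0.07061315510957529 scale 6.666666666666667 q [-0.46 -0.03  1.58  0.    1.59  0.87]
21.975 [ 0.4627 -0.1659  0.1799] -75.98421100667328 [ 0.7  -0.48  0.28] 0.07034444336236467 scale 7.5 q [-0.46 -0.03  1.58  0.    1.59  0.87]
```

View pics/w11.png

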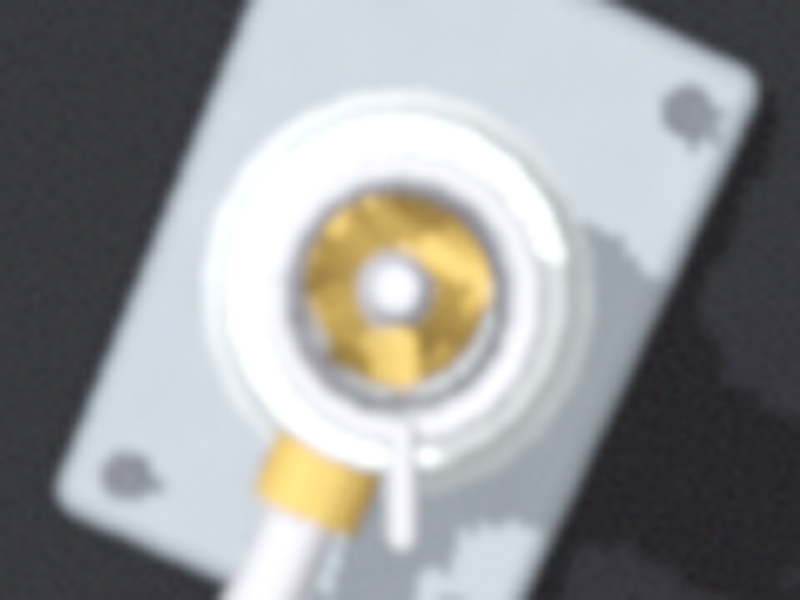

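View pics/s11.png

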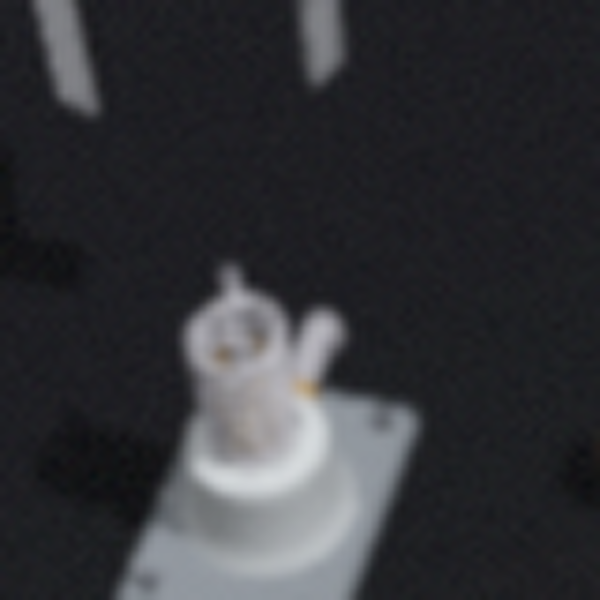

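Run:
```python
from h import *
import pickle
a=np.radians(np.arange(0,360,5));outs=[]
for n,x0,y0,w,hh in (('w11',220,85,80,60),('s11',185,165,40,30)):
    c=pickle.load(open(f'pics/{n}.pkl','rb'));k=400/w*1.0
    im=cv2.imread(f'pics/{n}_full.png')[y0:y0+hh,x0:x0+w];im=cv2.resize(im,None,fx=k,fy=k,interpolation=cv2.INTER_CUBIC);im=(255*(im/255.)**(1.6 if n[0]=='w' else .8)).astype(np.uint8);i2=im.copy()
    def circ(cx,cy,r,z,col):
        q=(proj(c,np.c_[cx+r*np.cos(a),cy+r*np.sin(a),0*a+z])-[x0,y0]+.5)*k-.5
        cv2.polylines(i2,[np.round(q).astype(int)],True,col,1,cv2.LINE_AA)
    S=(.5340,-.1479)
    circ(*S,.0168,.110,(0,255,0));circ(*S,.0132,.110,(0,200,0));circ(*S,.0168,.05,(0,0,255));circ(.5347,-.1476,.0245,.05,(255,0,255));circ(.5347,-.1476,.003,.108,(255,0,0))
    outs.append(np.hstack([im,i2]))
cv2.imwrite('pics/o11.png',np.vstack(outs)[:600])
```

```text
(no output)
```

View pics/o11.png

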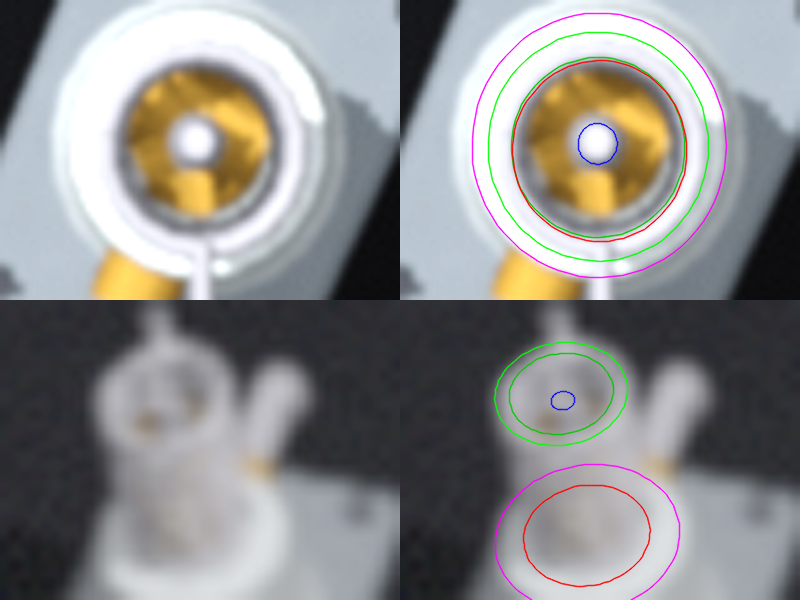

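```bash
python3 -c "
from plant import job_done,telemetry
print(telemetry.sense()['t']);print(job_done())"
```

```text
21.975
the job is handed in; nothing more can be done
None
```

The spring is on the pump stem with its foot on the seat, released and standing upright, and I handed the job in at about 22 s.

- **Slots:** I measured both from wrist-camera views: the upper about 49° clockwise from the spout and the lower about 23° anticlockwise. I gripped the spring across y at 47 mm, then turned it about 72° in the gap between the collars.
- **Snags:** The tang went through both slots on the first try. I saw no snag force in the readings on the way down, only noise of up to about 1 N, so no searching twist was needed.
- **Seating:** The first contact came at seat height, with about 2 N of push. I eased off 1 mm before opening the fingers.
- **Last checks:** After backing off, the wrist and scene pictures match a spring standing upright with its top 110 mm above the bench, which is fully home. Its axis sits about 0.7–1.5 mm off the stem's, within the fit's clearance. The gripper was clear and touching nothing.
- **Other objects:** The arm read no unexpected contact forces on its way past them. I did not photograph the whole bench again at the end.

No check failed. The only disagreement was between my camera estimates of the pump axis, which differed by under 1 mm.

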